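# Fill up the gel casting box and hold the wedge

## Task

The pack of gel cassettes standing in the clear casting box is too thin to fill it. Stand as many of the grey blank plates from the rack in front of the pack as it needs (one or both, with the tab up), then push the wedge down between them and the box's sloping front until it jams and the whole stack is tight against the back wall; do not ram it. Finish while still gripping the wedge by its handle and holding it down tight; leave the waiting packs and everything else on the bench where they are.

Things in the scene. Friction and masses are not known exactly. Their poses are not given: they have to be found in the camera images.
- tank: One fixed piece: white drip tray 270 x 164 mm, rim 14 mm high, and on it a clear acrylic gel casting box, open on top (see box_floor), and behind the box (+x) a grey stand on which two packs wait. Origin on the table under the box; x points from the box to the stand, y across the box, z up.
- box_floor (a point): Point on the box's floor, 12 mm above the table, at the foot of the upright back wall, mid width; axes as tank. The floor runs 52 mm from here towards -x, 104 mm clear in y; walls stand 76 mm above it. The front wall (-x) is the wedge's seat: it leans outwards (-x) 1 mm per 5 mm of height, so the clear length is 52 mm at the floor, 67 mm at the rim.
- pack_a: Pack of four upright gel cassettes (white plate and glass plate each), clipped together: 34 mm thick (x), 94 mm wide, 80 mm high, 0.4 kg. Origin: foot of its rear (+x) face, mid width; the pack lies to -x of it. One of the three packs stands in the box within 2 mm of the back wall, so its origin is near box_floor; the other two wait on the stand.
- pack_b: Pack of three cassettes, 25.5 mm thick (x), 94 mm wide, 80 mm high, 0.3 kg; otherwise as pack_a.
- pack_c: Pack of three thinner cassettes, 22.5 mm thick (x), 94 mm wide, 80 mm high, 0.3 kg; otherwise as pack_a.
- rack: Fixed white plate rack, 190 x 116 mm, slots along its x axis: a blank plate stands in each of the two slots at x = -55 and -5 mm, the wedge at the +x end. Origin on the table; z up. Slot floors 10 mm above the table, ribs reach 45 mm above the table; lift things straight up by 40 mm or more to clear them.
- blank_left: Blank plate, grey plastic, standing upright: 10 mm thick (x), 94 mm wide (y), 80 mm high, about 90 g, with a lifting tab 30 mm wide, 10 mm thick and 38 mm high that stands on its upper edge on the +y side (y from 16 to 46 mm), so 118 mm high in all. Origin: centre of its underside.
- blank_right: Blank plate of the same size whose tab stands on the -y side (y from -46 to -16 mm), so that side by side with the other plate both tabs stay free on both faces.
- blank_left_tab (a point): Centre of blank_left's tab, 99 mm above the plate's underside; axes as the plate.
- blank_right_tab (a point): Centre of blank_right's tab, 99 mm above the plate's underside; axes as the plate.
- wedge: Grey plastic wedge, upright, thin edge down: 90 mm wide (y), 97 mm high, 150 g. +x face upright and flat, goes against the stack; -x face slopes out 1 mm per 5 mm of height as the box's seat does: 13 mm thick at the foot, 32 at the top. Origin: foot of the upright face, mid width. Properly packed, it jams with its foot 10 to 40 mm above the floor; with a plate too few it drops loose to the floor.
- wedge_grip (a point): Centre of the handle bar on the wedge's top (14 mm in x, 50 mm in y, 34 mm high), 14 mm to -x of the upright face and 114 mm above the foot; axes as the wedge.
- comb: Bystander: white gel comb, 90 x 26 x 5 mm, lying on the bench in front of the robot. Origin under its middle.
- reagent_bottle: Bystander: bottle 68 mm across, 130 mm high. Origin under its middle.
- beaker: Bystander: glass beaker 72 mm across, 90 mm high. Origin under its middle.
- tip_box: Bystander: box of pipette tips, 122 x 83 x 70 mm. Origin under its middle.
- jar: Bystander: jar 60 mm across, 70 mm high. Origin under its middle.
- small_bottle: Bystander: bottle 44 mm across, 100 mm high. Origin under its middle.
- timer: Bystander: white bench timer, 60 x 60 x 20 mm. Origin under its middle.
Mind the look-alikes: they are no part of the job. Leave any green or orange look-alike of the blank_left alone. What is shaped like the blank_right but orange or pink is not meant.

How it is judged:
On the way, in this order (a step that is already met when the one before it is completed fails the run):
1. the blank plates that the pack needs stand on the box's floor in front of it ((((x of pack_a in the frame of box_floor between -0.006 and 0.01 m and angle between pack_a's own z axis and vertical below 0.08 rad) and ((x of blank_left in the frame of box_floor between -0.052 and -0.018 m and z of blank_left in the frame of box_floor between -0.004 and 0.004 m and y of blank_left in the frame of box_floor between -0.008 and 0.008 m and angle between blank_left's own z axis and vertical below 0.12 rad) or (x of blank_right in the frame of box_floor between -0.052 and -0.018 m and z of blank_right in the frame of box_floor between -0.004 and 0.004 m and y of blank_right in the frame of box_floor between -0.008 and 0.008 m and angle between blank_right's own z axis and vertical below 0.12 rad))) or (((x of pack_b in the frame of box_floor between -0.006 and 0.01 m and angle between pack_b's own z axis and vertical below 0.08 rad) or (x of pack_c in the frame of box_floor between -0.006 and 0.01 m and angle between pack_c's own z axis and vertical below 0.08 rad)) and (x of blank_left in the frame of box_floor between -0.052 and -0.018 m and z of blank_left in the frame of box_floor between -0.004 and 0.004 m and y of blank_left in the frame of box_floor between -0.008 and 0.008 m and angle between blank_left's own z axis and vertical below 0.12 rad) and (x of blank_right in the frame of box_floor between -0.052 and -0.018 m and z of blank_right in the frame of box_floor between -0.004 and 0.004 m and y of blank_right in the frame of box_floor between -0.008 and 0.008 m and angle between blank_right's own z axis and vertical below 0.12 rad)))), for 0.2 s.
2. the wedge, held by the fingers, jams between the plates and the sloping front (z of wedge in the frame of box_floor between 0.005 and 0.052 m and y of wedge in the frame of box_floor between -0.01 and 0.01 m and x of wedge in the frame of box_floor between -0.056 and -0.038 m and angle between wedge's own z axis and vertical below 0.1 rad and contact force between wedge and tank above 4 N and (contact force between wedge and blank_left above 4 N or contact force between wedge and blank_right above 4 N) and contact force between the fingers and wedge above 3 N), for 0.2 s.
At the end, for the whole second after the job is handed in: Pack within 3 mm of the back wall; its blank plates (one for four cassettes, both for three) upright on the floor before it; wedge at rest, foot 5 to 52 mm above the floor, within 10 mm of the middle, pressing plate and box with over 4 N each, held by the fingers with over 3 N (all of step 2 and (((x of pack_a in the frame of box_floor between -0.003 and 0.01 m and angle between pack_a's own z axis and vertical below 0.08 rad) and ((x of blank_left in the frame of box_floor between -0.052 and -0.018 m and z of blank_left in the frame of box_floor between -0.004 and 0.004 m and y of blank_left in the frame of box_floor between -0.008 and 0.008 m and angle between blank_left's own z axis and vertical below 0.12 rad) or (x of blank_right in the frame of box_floor between -0.052 and -0.018 m and z of blank_right in the frame of box_floor between -0.004 and 0.004 m and y of blank_right in the frame of box_floor between -0.008 and 0.008 m and angle between blank_right's own z axis and vertical below 0.12 rad))) or (((x of pack_b in the frame of box_floor between -0.003 and 0.01 m and angle between pack_b's own z axis and vertical below 0.08 rad) or (x of pack_c in the frame of box_floor between -0.003 and 0.01 m and angle between pack_c's own z axis and vertical below 0.08 rad)) and (x of blank_left in the frame of box_floor between -0.052 and -0.018 m and z of blank_left in the frame of box_floor between -0.004 and 0.004 m and y of blank_left in the frame of box_floor between -0.008 and 0.008 m and angle between blank_left's own z axis and vertical below 0.12 rad) and (x of blank_right in the frame of box_floor between -0.052 and -0.018 m and z of blank_right in the frame of box_floor between -0.004 and 0.004 m and y of blank_right in the frame of box_floor between -0.008 and 0.008 m and angle between blank_right's own z axis and vertical below 0.12 rad))) and linear speed of wedge below 0.01 m/s); the arm keeps its last pose, push and grip.
It fails at once if the wedge is rammed: more than 80 N between wedge and box (contact force between wedge and tank above 80 N).
It fails at once if a pack of cassettes is shifted by more than 20 mm or tipped ((distance of pack_a from where it was at the start of the episode above 0.02 m or angle between pack_a's own z axis and vertical above 0.35 rad) or (distance of pack_b from where it was at the start of the episode above 0.02 m or angle between pack_b's own z axis and vertical above 0.35 rad) or (distance of pack_c from where it was at the start of the episode above 0.02 m or angle between pack_c's own z axis and vertical above 0.35 rad)).
It fails at once if a bystander is shifted by more than 30 mm (distance of any of comb, reagent_bottle, beaker, tip_box, jar, small_bottle, timer from where it was at the start of the episode above 0.03 m).
It also fails if it takes over 72 s, if anything falls off the work surface, if the arm or the gripper's body presses on something with over 40 N, if the wrist force passes 120 N, or if a joint passes its speed limit or range.

## Robot

A 6-joint arm with a two-finger parallel gripper is mounted at the origin on the work surface. World frame = base frame: x ahead of the robot, y to its left, z up, the work surface at z = 0. Lengths are in m, angles in rad, forces in N, time in s.
With the tool pointing down it reaches from about 0.35 to 0.775 m from the base axis. Payload 7.3 kg.
Tool frame: the origin (TCP) lies at the centre of the arm's flange, where the gripper is bolted on; the fingertips stand 178 mm ahead of it and the grasp point (between the pads) lies 159 mm ahead of it (tip_extent is the distance from the TCP to the fingertips, in m); z points along the fingers, y is the line along which they close (so a half turn about z gives the same grasp; the last joint's range is limited). The gripper opens to 92 mm and grips with 3 to 60 N. Pads are 19 mm wide; open, the fingers measure 130 mm over their backs; the gripper's body (75 mm by 190 mm) begins 47 mm behind the grasp point.
Start: joints at [1.17, 0.342, 1.524, -0, 1.275, -0.146], TCP at [0.132, 0.508, 0.405] pointing down, gripper open.
Joint ranges: [-2.53, 2.53], [-0.77, 2.02], [0.04, 2.7], [-1, 4.14], [0.28, 2.66], [-3.11, 3.11]. Speed limits (rad/s): [2.57, 2.57, 3.14, 3.14, 3.14, 3.14].

## Interface

Orientations are given as [roll, pitch, yaw] about the fixed x, y, z axes, in that order (R = Rz(yaw) Ry(pitch) Rx(roll)).
In Python, from cell import * gives the robot as it stands.
- The arm moves only by the tool arm_command, never from a script. Its arguments are lists of equal length, an entry for each row: "xyz": the shift along the world's x, y, z in mm, a list of three; "spin": the turn about the world's z in degrees. In form: {"xyz": [[tx, ty, tz], ...], "spin": [spin, ...]}. A call has 1 to 20 rows; each row shifts and turns the commanded pose from where the row before left it; what a row does not reach is not made up. A row lasts 1/10 s, in which the tool goes at most 50 mm and 8.59 degrees, less where a joint would pass 70% of its speed; a pose out of reach is approached as far as the arm can. A call with a gripper value outside its range is refused whole. "jaw" is the opening, from -1 (shut) to 1 (fully open), set as the call begins (left out, the last holds). The fingers move at their own pace and stop on an object; "squeeze" is the grip in N (left out, the last holds). Time passes only in rows, so rows that do not move let the fingers close. It gives the time, the measured TCP pose, the force, the opening and the grip force at its end, in the units of the state.
- observe(): the state, without advancing time (a new reading comes with each control period).
- read_camera(name): name is "scene" or "top" or "wrist"; returns a dict with "img" (420x560x3 uint8, red, green, blue), "depth" (420x560 float32, m along the optical axis (not along the pixel's ray), 0 where there is no reading), "fx", "fy", "cx", "cy" (pixels), "world_from_camera" (4x4, takes a point from camera to world coordinates). Camera axes: x right, y up, looking along -z (the intrinsics and any distortion apply to the point x, -y, -z); pixel columns grow to the right and rows downward; lengths in m; the calibration is good to about 2 mm. A picture is of the moment at which its call begins.
- hand_in(): hands the job in; it is judged then, once.
The state is a dict: "time": time; "qpos": joint angles; "qvel": joint speeds; "joint_efforts": joint torques, N m; "tool_pos": TCP position; "tool_rot": TCP orientation; "contact_force": force on the tool from outside, world axes, zero at the start; "torque": the same for the moment, N m; "opening": finger opening in m; "grip_force": force on a finger pad.
Only numpy, scipy, OpenCV 4.12 (cv2) and the standard library are available. Lean on these libraries where they do the work, as an engineer would, in place of code of your own. Each camera call takes 0.05 s, during which the arm holds its last target. There are 200 camera calls.

## Working session

There is one attempt and no reset: what is moved stays moved. The work goes in short steps, Python scripts to look and compute and a tool call to move; the robot and the scene stay as the last step left them, time stands still between calls to the robot, and variables do not carry over. Pictures are saved under pics/ and viewed, at most 10 in all, crops included, and the job is handed in when it is done.

Besides the shell and the picture viewer there is one more tool, called after "Request:" as name([rows], argument=value, ...), one row to a line, values as JSON. arm_command: Moves the arm, as the interface text tells. Its arguments: {"type":"object","properties":{"xyz":{"type":"array","items":{"type":"array","items":{"type":"number"}}},"spin":{"type":"array","items":{"type":"number"}},"jaw":{"type":"number"},"squeeze":{"type":"number"}},"required":["xyz","spin"]}

```bash
mkdir -p pics; ls
cat > h.py <<'E'
from cell import *
import numpy as np, cv2
def cam(n,save=None):
    c=read_camera(n)
    if save: cv2.imwrite(f'pics/{save}.png',c['img'][:,:,::-1])
    np.savez(f'{n}.npz',**c); return c
def cloud(c):
    d=c['depth']; v,u=np.mgrid[:d.shape[0],:d.shape[1]]
    p=np.stack([(u-c['cx'])/c['fx']*d,-(v-c['cy'])/c['fy']*d,-d],-1)
    T=c['world_from_camera']; return p@T[:3,:3].T+T[:3,3]
E
python3 - <<'E'
from h import *
for n in('scene','top'):
    c=cam(n,n); print(n,[k for k in c],c['fx'],c['world_from_camera'].round(3).tolist())
s=observe();print(s)
E
```

```text
pics
scene ['img', 'depth', 'fx', 'fy', 'cx', 'cy', 'world_from_camera'] 488.89808531341765 [[-0.879, -0.382, 0.286, 0.907], [0.477, -0.717, 0.508, 0.681], [0.011, 0.582, 0.813, 1.185], [0.0, 0.0, 0.0, 1.0]]
top ['img', 'depth', 'fx', 'fy', 'cx', 'cy', 'world_from_camera'] 391.09585121819106 [[-0.001, 0.986, -0.168, 0.327], [-1.0, -0.0, 0.004, -0.024], [0.004, 0.168, 0.986, 1.279], [0.0, 0.0, 0.0, 1.0]]
{'time': 0.1, 'qpos': array([ 1.16997745e+00,  3.42642847e-01,  1.52491933e+00, -1.30619786e-05,
        1.27539735e+00, -1.46004898e-01]), 'qvel': array([-0.00028194, -0.00264276,  0.00024185,  0.00051356, -0.00195141,
       -0.00037718]), 'joint_efforts': array([ 2.04628821e-03, -4.32001019e+01, -2.44694853e+01,  7.18493946e-02,
        5.25889895e-02, -1.66159992e-05]), 'tool_pos': array([0.13226921, 0.5079396 , 0.40412034]), 'tool_rot': array([-3.14023851e+00, -1.86503688e-04,  2.88678236e+00]), 'contact_force': array([-0.74820477, -0.65681529, -0.13897076]), 'torque': array([-0.00908628, -0.04690758,  0.02341192]), 'grip_force': 0.0, 'opening': 0.0918904451480779}
```

View pics/scene.png

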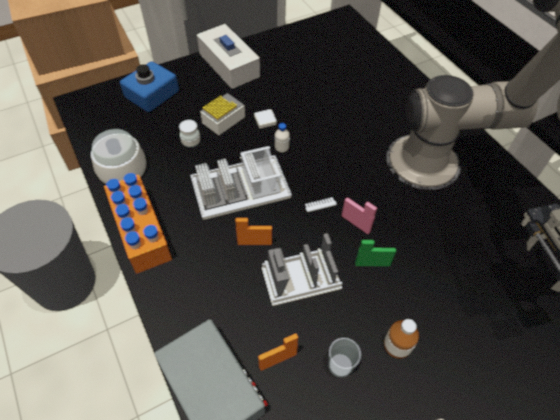

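View pics/top.png

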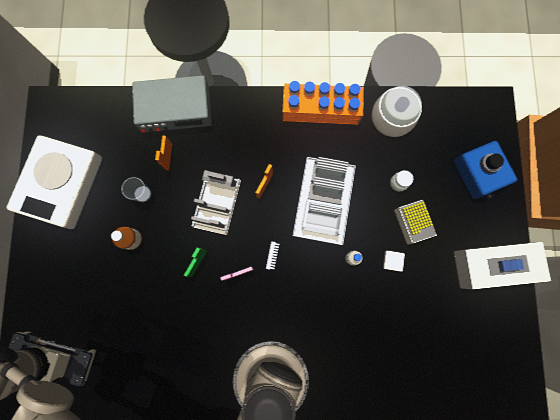

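The scene view shows the rack at about (300,275), with the wedge at (278,265) and two grey plates at (310,262) and (330,250). The tank is at (240,185): the box is at its right end (262,170) and the waiting packs at (205,180) and (230,178). The look-alikes are orange at (254,233) and (278,352), pink at (359,213), and green at (375,255). I'll take a closer crop.

Run:
```python
from h import *
t=np.load('top.npz');s=np.load('scene.npz')
a=cv2.resize(t['img'][150:250,185:365],None,fx=4,fy=3,interpolation=2)
a=cv2.resize(t['img'][148:250,185:365],(720,408),interpolation=2)
cv2.imwrite('pics/topc.png',a[:,:,::-1])
b=cv2.resize(s['img'][140:305,180:350],(618,600),interpolation=2)
cv2.imwrite('pics/scec.png',b[:,:,::-1])
P=cloud(t)
for (u,v) in [(220,178),(212,205),(200,212),(210,230),(325,165),(325,190),(325,212),(325,230),(235,200)]:
    print((u,v),P[v,u].round(3))
```

```text
(220, 178) [0.608 0.15  0.14 ]
(212, 205) [0.534 0.18  0.093]
(200, 212) [0.525 0.233 0.01 ]
(210, 230) [0.466 0.2   0.002]
(325, 165) [ 0.666 -0.173  0.077]
(325, 190) [ 0.593 -0.176  0.038]
(325, 212) [ 0.513 -0.169  0.085]
(325, 230) [ 0.466 -0.177  0.005]
(235, 200) [0.566 0.119 0.007]
```

View pics/topc.png

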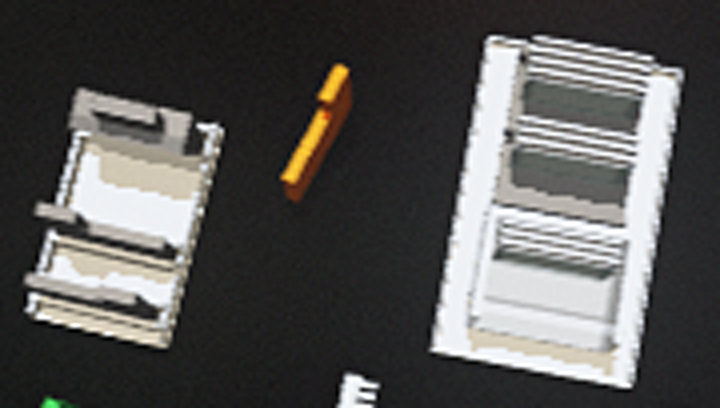

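View pics/scec.png

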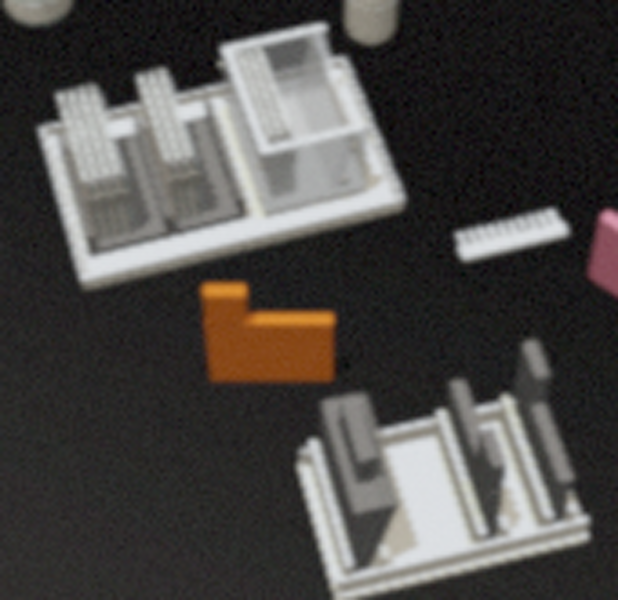

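The crop shows the packs in the tank at crop top (590,60), (570,140) and (560,240 in the box), and the wedge and the two grey plates in the rack. I'm moving over the rack to look with the wrist camera.

Request:
arm_command([
  [24, -28, 4],
  [24, -28, 4],
  [24, -28, 4],
  [24, -28, 4],
  [24, -28, 4],
  [24, -28, 4],
  [24, -28, 4],
  [24, -28, 4],
  [24, -28, 4],
  [24, -28, 4],
  [24, -28, 4],
  [24, -28, 4],
], spin=[-7.2, -7.2, -7.2, -7.2, -7.2, -7.2, -7.2, -7.2, -7.2, -7.2, -7.2, -7.2])

```text
time: 1.3
tool_pos: [0.421, 0.1707, 0.4527]
tool_rot: [-3.141, 0.0, 1.374]
contact_force: [1.0, -0.3, -0.7]
opening: 0.0918
grip_force: 0.0
```

Run:
```python
from h import *
c=cam('wrist','w1');s=observe();print(s['time'],s['tool_pos'],s['tool_rot'],s['qpos']);print(c['fx'],c['world_from_camera'].round(3).tolist())
```

```text
1.35 [0.42401417 0.16776839 0.45316748] [3.13819769e+00 1.85654149e-03 1.36455922e+00] [ 0.20938321  0.17655455  1.61358777 -0.00314622  1.34909504  0.41630538]
377.47305109562313 [[0.981, 0.188, 0.055, 0.436], [-0.196, 0.943, 0.269, 0.243], [-0.001, -0.274, 0.962, 0.433], [0.0, 0.0, 0.0, 1.0]]
```

View pics/w1.png

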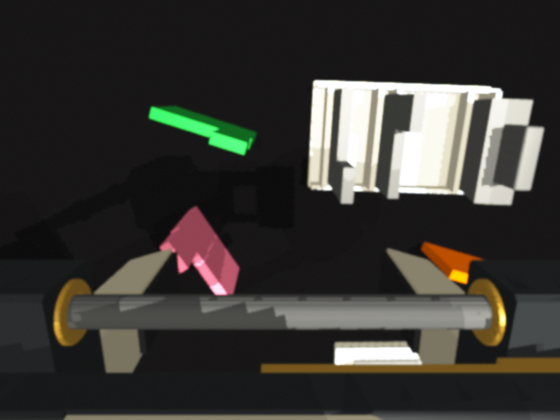

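Run:
```python
from h import *
for n in('wrist','top','scene'):
    c=np.load(n+'.npz');P=cloud(c).reshape(-1,3)
    m=(P[:,0]>.4)&(P[:,0]<.68)&(P[:,1]>.07)&(P[:,1]<.26)&(c['depth'].ravel()>0)&(c['img'].reshape(-1,3).max(1)>-1)
    print(n)
    for lo,hi in[(.03,.06),(.08,.1),(.1,.13),(.135,.16)]:
        q=P[m&(P[:,2]>lo)&(P[:,2]<hi)]
        if len(q)<5: continue
        img=np.zeros((190,280),np.uint8); img[((q[:,1]-.07)*1000).astype(int),((q[:,0]-.4)*1000).astype(int)]=255
        img=cv2.morphologyEx(img,cv2.MORPH_CLOSE,np.ones((9,9)))
        k,_,st,ce=cv2.connectedComponentsWithStats(img)
        for i in range(1,k):
            if st[i,4]>60:
                pts=np.argwhere(_==i)[:,::-1].astype(np.float32); (cx,cy),wh,a=cv2.minAreaRect(pts)
                print(lo,'c',round(cx+400),round(cy+70),'wh',np.round(wh),round(a,1))
```

```text
wrist
0.03 c 555 179 wh [111. 186.] 76.8
0.08 c 604 167 wh [90.  6.] 76.9
0.08 c 534 183 wh [94. 12.] 76.8
0.08 c 485 197 wh [93. 11.] 76.8
0.1 c 616 163 wh [91. 34.] 77.3
0.1 c 478 167 wh [31. 11.] 77.5
0.1 c 540 213 wh [31. 12.] 76.0
0.135 c 617 163 wh [50. 15.] 76.5
top
0.03 c 608 118 wh [20. 43.] 71.6
0.03 c 534 179 wh [107.  42.] 69.0
0.03 c 478 193 wh [ 28. 106.] 0.6
0.08 c 530 170 wh [68. 11.] 77.1
0.08 c 490 215 wh [53. 10.] 76.5
0.1 c 616 162 wh [91. 32.] 76.9
0.1 c 478 166 wh [31. 10.] 76.0
0.1 c 540 212 wh [31. 10.] 78.1
0.135 c 617 162 wh [49. 15.] 77.7
scene
0.03 c 640 168 wh [ 52. 122.] 11.1
0.03 c 536 184 wh [110.  31.] 72.6
0.03 c 491 195 wh [109.  36.] 74.2
0.03 c 589 225 wh [ 4. 22.] 79.7
0.08 c 531 164 wh [62. 10.] 76.0
0.08 c 488 202 wh [83. 12.] 76.5
0.08 c 629 205 wh [ 7. 30.] 73.5
0.1 c 617 161 wh [93. 32.] 76.7
0.1 c 479 166 wh [32. 12.] 76.0
0.1 c 541 212 wh [32. 11.] 76.5
0.135 c 619 163 wh [51. 14.] 76.6
```

Request:
arm_command([
  [0, -35, 0],
  [5, -35, 0],
  [10, -35, 0],
  [10, -35, 0],
  [10, -35, 0],
  [10, -35, 0],
  [5, -35, 0],
  [0, -35, 0],
  [0, 0, 0],
], spin=[0, 0, 0, 0, 0, 0, 0, 0, 0])

```text
time: 2.25
tool_pos: [0.4704, -0.1111, 0.4521]
tool_rot: [-3.141, 0.001, 1.375]
contact_force: [0.3, 0.2, -0.8]
opening: 0.0918
grip_force: 0.0
```

Run:
```python
from h import *
c=cam('wrist','w2')
b=cv2.resize(c['img'][0:300],(800,429)); 
s=observe();print(s['time'],s['tool_pos'],s['tool_rot'])
for n in('wrist','top','scene'):
    c=np.load(n+'.npz');P=cloud(c).reshape(-1,3)
    m=(P[:,0]>.4)&(P[:,0]<.76)&(P[:,1]>-.29)&(P[:,1]<-.06)&(c['depth'].ravel()>0)
    print(n)
    for lo,hi in[(.008,.02),(.065,.082),(.084,.088),(.089,.097),(.097,.12)]:
        q=P[m&(P[:,2]>lo)&(P[:,2]<hi)]
        if len(q)<5: continue
        img=np.zeros((230,360),np.uint8); img[((q[:,1]+.29)*1000).astype(int),((q[:,0]-.4)*1000).astype(int)]=255
        img=cv2.morphologyEx(img,cv2.MORPH_CLOSE,np.ones((5,5)))
        k,_,st,ce=cv2.connectedComponentsWithStats(img)
        for i in range(1,k):
            if st[i,4]>120:
                pts=np.argwhere(_==i)[:,::-1].astype(np.float32); (cx,cy),wh,a=cv2.minAreaRect(pts)
                print(lo,'c',round(cx+400,1),round(cy-290,1),'wh',np.round(wh),round(a,1))
```

```text
2.3 [ 0.47023507 -0.10935926  0.45209819] [-3.14033332e+00 -2.35523653e-04  1.37597272e+00]
wrist
0.008 c 565.2 -176.3 wh [165. 271.] 79.4
0.008 c 589.8 -180.5 wh [110.  67.] 79.2
0.008 c 496.6 -171.3 wh [90. 31.] 79.8
0.008 c 457.8 -164.6 wh [89.  5.] 79.8
0.008 c 664.1 -150.2 wh [23. 63.] 79.9
0.065 c 650.1 -187.6 wh [102.  33.] 60.4
0.065 c 503.1 -166.5 wh [103.  67.] 79.4
0.065 c 604.3 -174.7 wh [80. 26.] 79.1
0.065 c 513.3 -105.8 wh [ 4. 90.] 78.4
0.084 c 500.8 -164.5 wh [119.  88.] 79.1
0.084 c 677.6 -190.2 wh [80.  6.] 77.7
0.084 c 659.6 -187.2 wh [82. 26.] 77.9
0.084 c 615.0 -179.7 wh [85. 15.] 87.9
0.084 c 595.3 -172.4 wh [76.  7.] 78.9
0.089 c 500.5 -163.9 wh [119.  88.] 79.8
0.089 c 667.4 -187.4 wh [79. 32.] 80.5
0.089 c 606.4 -179.5 wh [86. 23.] 80.8
top
0.008 c 645.6 -188.5 wh [113.  49.] 65.8
0.008 c 580.1 -181.0 wh [112.  27.] 79.6
0.008 c 499.4 -167.2 wh [101.  34.] 79.6
0.008 c 462.7 -159.2 wh [103.  17.] 79.2
0.084 c 472.2 -129.0 wh [56. 10.] 80.2
0.089 c 664.5 -206.7 wh [37. 26.] 56.3
0.089 c 540.0 -133.0 wh [16. 20.] 90.0
scene
0.008 c 624.4 -237.2 wh [15. 18.] 78.7
0.008 c 566.9 -210.4 wh [34. 18.] 79.7
0.008 c 628.2 -178.2 wh [ 96. 130.] 81.0
0.008 c 487.5 -184.6 wh [29. 13.] 73.6
0.008 c 668.2 -114.7 wh [13. 93.] 72.0
0.008 c 522.9 -109.7 wh [ 7. 53.] 73.6
0.008 c 505.6 -83.6 wh [ 6. 67.] 80.1
0.065 c 480.5 -214.5 wh [16. 40.] 63.4
0.065 c 673.1 -150.6 wh [ 9. 32.] 76.0
0.065 c 513.2 -108.6 wh [ 7. 90.] 78.3
```

View pics/w2.png

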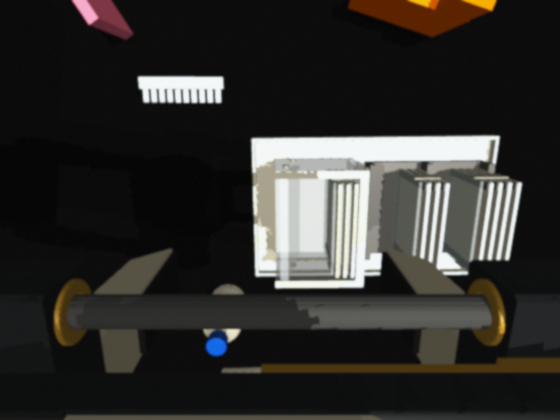

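The view shows the box at (320,225) with a three-strip pack at (345,230), a three-strip pack at (430,220) and a four-strip pack at (497,220). The packs on the stand are 4 and 3 cassettes, so both plates are needed. Next I'll find the exact box walls.

Run:
```python
from h import *
c=np.load('wrist.npz');P=cloud(c);a=np.radians(-10.4)
print(c['fx'],c['cx'],c['cy'])
o=np.array([.5,-.165]);d=P[...,:2]-o
X=(d[...,0]*np.cos(a)+d[...,1]*np.sin(a))*1000;Y=(-d[...,0]*np.sin(a)+d[...,1]*np.cos(a))*1000;Z=P[...,2]*1000
g=c['img'].mean(2)
for y0 in(-30,0,30,45):
  m=(abs(Y-y0)<3)&(abs(X)<60)&(Z>5)&(Z<110)
  print('y',y0)
  print(' '.join(f'{b}:{Z[m&(X>=b)&(X<b+2)].max() if (m&(X>=b)&(X<b+2)).any() else 0:.0f}/{g[m&(X>=b)&(X<b+2)].mean():.0f}' for b in range(-60,60,2)))
for x0 in(-25,-10,22):
  m=(abs(X-x0)<3)&(abs(Y)<80)&(Z>5)&(Z<110)
  print('x',x0)
  print(' '.join(f'{b}:{Z[m&(Y>=b)&(Y<b+2)].max() if (m&(Y>=b)&(Y<b+2)).any() else 0:.0f}' for b in range(-80,80,2)))
b=c['img'][130:295,240:380]
cv2.imwrite('pics/w2c.png',cv2.resize(b,(509,600),interpolation=2)[:,:,::-1])
```

```text
377.47305109562313 279.041662049687 209.91636548636134
y -30
-60:6/243 -58:5/232 -56:5/205 -54:0/nan -52:5/171 -50:5/159 -48:0/nan -46:0/nan -44:13/220 -42:12/231 -40:13/235 -38:88/205 -36:88/210 -34:88/208 -32:89/186 -30:84/152 -28:72/173 -26:60/195 -24:54/200 -22:41/200 -20:33/203 -18:19/214 -16:13/226 -14:13/229 -12:13/230 -10:14/230 -8:12/230 -6:13/230 -4:13/230 -2:13/230 0:14/230 2:13/230 4:13/230 6:14/230 8:13/229 10:13/220 12:85/131 14:92/157 16:94/213 18:93/223 20:85/185 22:93/168 24:93/232 26:94/212 28:85/168 30:93/184 32:93/234 34:0/nan 36:89/233 38:90/246 40:89/246 42:90/241 44:0/nan 46:0/nan 48:0/nan 50:0/nan 52:0/nan 54:0/nan 56:0/nan 58:33/163
y 0
-60:0/nan -58:0/nan -56:5/155 -54:5/156 -52:0/nan -50:5/156 -48:0/nan -46:5/170 -44:14/218 -42:13/230 -40:87/237 -38:88/242 -36:88/242 -34:89/241 -32:90/227 -30:83/204 -28:73/200 -26:61/200 -24:53/200 -22:41/200 -20:34/203 -18:19/215 -16:14/228 -14:14/230 -12:13/230 -10:14/230 -8:13/230 -6:13/230 -4:13/230 -2:14/230 0:14/230 2:13/230 4:14/230 6:14/230 8:13/230 10:13/222 12:85/134 14:92/163 16:93/205 18:93/227 20:85/195 22:93/1
[... 2247 characters left out ...]
4:14 36:13 38:13 40:0 42:0 44:0 46:0 48:0 50:0 52:87 54:91 56:90 58:90 60:87 62:6 64:5 66:6 68:6 70:0 72:0 74:0 76:6 78:5
x 22
-80:0 -78:0 -76:0 -74:0 -72:0 -70:0 -68:0 -66:0 -64:0 -62:0 -60:0 -58:89 -56:89 -54:91 -52:89 -50:84 -48:0 -46:92 -44:94 -42:92 -40:93 -38:93 -36:92 -34:93 -32:92 -30:93 -28:93 -26:92 -24:93 -22:91 -20:93 -18:92 -16:93 -14:93 -12:94 -10:92 -8:92 -6:93 -4:93 -2:92 0:92 2:93 4:93 6:93 8:93 10:92 12:93 14:93 16:92 18:93 20:93 22:94 24:94 26:93 28:92 30:92 32:92 34:94 36:93 38:92 40:92 42:93 44:93 46:92 48:92 50:0 52:89 54:90 56:90 58:90 60:89 62:6 64:0 66:6 68:6 70:6 72:0 74:5 76:5 78:5<stdin>:10: RuntimeWarning: Mean of empty slice.
  ret = ret.dtype.type(ret / rcount)
```

View pics/w2c.png

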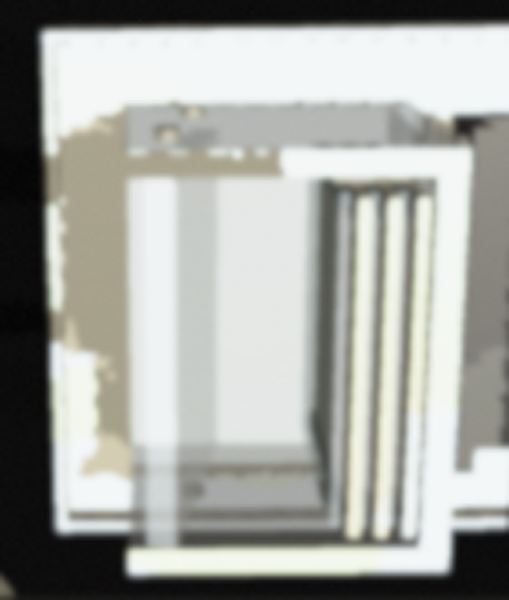

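The box floor point is at about world (0.535,-0.170), yaw -10.4°. The pack fills X 12 to 35 mm, so there is room for both plates. Choice: the grey plates with tabs at world (0.540,0.213) and (0.478,0.167). The green, pink and orange ones are rejected. I'm going for blank_left first.

Request:
arm_command([
  [5, 23, -4],
  [10, 40, -8],
  [10, 40, -8],
  [10, 40, -8],
  [10, 40, -8],
  [10, 40, -8],
  [10, 40, -8],
  [5, 40, -4],
  [0, 19, 0],
  [0, 0, 0],
], spin=[-2, 0, 0, 0, 0, 0, 0, 0, 0, 0], jaw=-0.3, squeeze=30)

```text
time: 3.3
tool_pos: [0.5391, 0.2178, 0.3961]
tool_rot: [-3.14, -0.0, 1.349]
contact_force: [0.3, -0.1, 0.3]
opening: 0.0321
grip_force: 0.0
```

Request:
arm_command([
  [0, 0, 0],
  [0, 0, -20],
  [0, 0, -25],
  [0, 0, -25],
  [0, 0, -25],
  [0, 0, -17],
  [0, 0, -10],
  [0, 0, 0],
  [0, 0, 0],
], spin=[0, 0, 0, 0, 0, 0, 0, 0, 0])

```text
time: 4.2
tool_pos: [0.5406, 0.2137, 0.2756]
tool_rot: [3.14, -0.001, 1.343]
contact_force: [0.4, -0.5, 0.1]
opening: 0.0323
grip_force: 0.0
```

Request:
arm_command([
  [0, 0, 0],
  [0, 0, 0],
  [0, 0, 0],
  [0, 0, 0],
  [0, 0, 0],
], spin=[0, 0, 0, 0, 0], jaw=-1)

```text
time: 4.7
tool_pos: [0.5404, 0.2141, 0.2753]
tool_rot: [3.141, -0.0, 1.344]
contact_force: [-0.8, -1.1, 4.2]
opening: 0.01
grip_force: 30.0
```

Request:
arm_command([
  [0, 0, 10],
  [0, 0, 20],
  [0, 0, 25],
  [0, 0, 25],
  [0, 0, 25],
  [0, 0, 20],
  [0, 0, 10],
  [0, 0, 0],
], spin=[0, 0, 0, 0, 0, 0, 0, 0])

```text
time: 5.5
tool_pos: [0.5404, 0.2141, 0.4112]
tool_rot: [3.139, -0.001, 1.344]
contact_force: [-0.2, 0.7, -1.8]
opening: 0.0099
grip_force: 30.0
```

Request:
arm_command([
  [-2, -20, 0],
  [-3, -40, 0],
  [-4, -40, 0],
  [-4, -40, 0],
  [-4, -40, 0],
  [-4, -40, 0],
  [-4, -40, 0],
  [-2, -40, 0],
  [-2, -30, 0],
  [0, -19, 0],
  [0, 0, 0],
  [0, 0, 0],
], spin=[0, 0.5, 0.5, 0.5, 0.5, 0.5, 0.2, 0, 0, 0, 0, 0])

```text
time: 6.7
tool_pos: [0.5111, -0.1348, 0.4086]
tool_rot: [-3.139, -0.001, 1.39]
contact_force: [-0.3, 0.3, -0.4]
opening: 0.0096
grip_force: 30.0
```

```bash
cat > m.py <<'E'
# grey/all points above 98mm etc in tank frame (X,Y mm from box_floor)
from h import *
def tank(P):
    a=np.radians(-10.4);d=P[...,:2]-np.array([.5351,-.1704])
    return np.stack([(d[...,0]*np.cos(a)+d[...,1]*np.sin(a)),-d[...,0]*np.sin(a)+d[...,1]*np.cos(a),P[...,2]-.012],-1)*1000
def blobs(n,bands,box=(-70,15,-60,60)):
    c=cam(n);Q=tank(cloud(c)).reshape(-1,3)
    m=(Q[:,0]>box[0])&(Q[:,0]<box[1])&(Q[:,1]>box[2])&(Q[:,1]<box[3])&(c['depth'].ravel()>0)
    for lo,hi in bands:
        q=Q[m&(Q[:,2]>lo)&(Q[:,2]<hi)]
        if len(q)<5: print(n,lo,'none');continue
        img=np.zeros((500,500),np.uint8);img[(q[:,1]+250).astype(int),(q[:,0]+250).astype(int)]=255
        img=cv2.morphologyEx(img,cv2.MORPH_CLOSE,np.ones((5,5)));k,L,st,_=cv2.connectedComponentsWithStats(img)
        for i in range(1,k):
            if st[i,4]>40:
                (cx,cy),wh,a=cv2.minAreaRect(np.argwhere(L==i)[:,::-1].astype(np.float32))
                zz=q[(L[(q[:,1]+250).astype(int),(q[:,0]+250).astype(int)]==i),2]
                print(n,lo,hi,'c',round(cx-249.5,1),round(cy-249.5,1),'wh',np.round(wh),round(a,1),'z',np.percentile(zz,[2,50,98]).round())
E
python3 - <<'E'
from m import *
s=observe();print(s['tool_pos'],s['tool_rot'][2]*57.3, tank(s['tool_pos']))
for n in('top','wrist','scene'): blobs(n,[(140,180),(180,213),(213,222)],(-70,60,-60,60))
E
```

```text
[ 0.51112021 -0.1348478   0.40860827] 79.64977184316098 [-30.00369062  30.63932093 396.60827111]
top 180 213 c -30.9 -37.8 wh [10. 18.] 7.1 z [183. 209. 212.]
top 213 none
wrist 180 213 c -29.5 -18.0 wh [15. 10.] 90.0 z [210. 212. 213.]
scene 140 180 c -27.7 45.3 wh [ 9. 12.] 82.9 z [141. 157. 180.]
scene 180 213 c -25.0 43.2 wh [ 9. 15.] 42.0 z [181. 198. 212.]
```

Request:
arm_command([
  [-1, 0, -15],
  [0, 0, -15],
  [0, 0, -15],
  [0, 0, -15],
  [0, 0, -15],
  [0, 0, -15],
  [0, 0, -15],
  [0, 0, -15],
  [0, 0, -3],
  [0, 0, 0],
], spin=[0, 0, 0, 0, 0, 0, 0, 0, 0, 0])

```text
time: 7.85
tool_pos: [0.5104, -0.1342, 0.2865]
tool_rot: [-3.141, -0.0, 1.392]
contact_force: [0.4, 0.7, -1.8]
opening: 0.0097
grip_force: 30.0
```

Request:
arm_command([
  [0, 0, -3],
  [0, 0, -2],
  [0, 0, -2],
  [0, 0, 0],
], spin=[0, 0, 0, 0])

```text
time: 8.25
tool_pos: [0.5103, -0.1349, 0.2797]
tool_rot: [3.142, -0.0, 1.391]
contact_force: [0.6, -0.1, -1.4]
opening: 0.0098
grip_force: 30.0
```

Request:
arm_command([
  [0, 0, -1],
  [0, 0, -1],
  [0, 0, -1],
  [0, 0, -1],
  [0, 0, 0],
], spin=[0, 0, 0, 0, 0])

```text
time: 8.75
tool_pos: [0.5104, -0.1349, 0.2773]
tool_rot: [3.14, 0.0, 1.391]
contact_force: [-2.4, 1.7, 11.1]
opening: 0.0099
grip_force: 30.0
```

Request:
arm_command([
  [0, 0, 1.5],
  [1.5, 0, 0],
  [1.5, -0.5, 0],
  [1, 0, 0],
  [0, 0, 0],
], spin=[0, 0, 0, 0, 0])

```text
time: 9.25
tool_pos: [0.5136, -0.1353, 0.2772]
tool_rot: [-3.138, -0.0, 1.391]
contact_force: [-7.1, 0.7, 7.8]
opening: 0.0097
grip_force: 30.0
```

Request:
arm_command([
  [-0.5, 0, 0],
  [0, 0, 0],
  [0, 0, 0],
  [0, 0, 0],
], spin=[0, 0, 0, 0], jaw=-0.45)

```text
time: 9.65
tool_pos: [0.5139, -0.1355, 0.2771]
tool_rot: [3.141, -0.0, 1.391]
contact_force: [0.4, 0.8, -0.1]
opening: 0.0252
grip_force: 0.0
```

Request:
arm_command([
  [0, 0, 15],
  [0, 0, 25],
  [0, 0, 25],
  [0, 0, 25],
  [-10, 20, 25],
  [-10, 40, 5],
  [-10, 40, 0],
  [-5, 40, 0],
  [0, 40, 0],
  [0, 40, 0],
  [0, 40, 0],
  [0, 40, 0],
  [0, 2, 0],
  [0, 0, 0],
  [0, 0, 0],
], spin=[0, 0, 0, 0, 0, -0.7, -0.6, -0.6, -0.6, -0.2, 0, 0, 0, 0, 0])

```text
time: 11.15
tool_pos: [0.4789, 0.1658, 0.3971]
tool_rot: [3.142, 0.001, 1.344]
contact_force: [0.4, 0.2, -0.5]
opening: 0.0253
grip_force: 0.0
```

Run:
```python
from m import *
s=observe();print(s['tool_pos'],s['tool_rot'][2]*57.3,'need',(np.array([.478,.1665])-s['tool_pos'][:2])*1000)
for n in('top','scene'): blobs(n,[(75,79),(79,83),(84,115),(115,125)],(-70,-1,-60,60))
```

```text
[0.47886605 0.16582059 0.39712844] 76.98264899861039 need [-0.86605259  0.67940517]
top 75 79 c -24.0 -55.5 wh [ 6. 11.] 90.0 z [76. 77. 79.]
top 84 115 c -33.0 31.2 wh [30.  8.] 72.8 z [ 85. 100. 114.]
top 115 125 c -29.1 30.5 wh [10. 28.] 3.0 z [115. 119. 122.]
scene 75 79 c -36.0 56.5 wh [19.  6.] 0.0 z [75. 76. 79.]
scene 75 79 c -7.5 55.5 wh [10.  6.] 0.0 z [76. 76. 77.]
scene 84 115 c -26.2 44.7 wh [9. 9.] 76.0 z [ 86. 100. 112.]
scene 115 125 c -27.0 31.5 wh [30.  9.] 90.0 z [115. 118. 121.]
```

Request:
arm_command([
  [-0.5, 0.5, -20],
  [0, 0, -25],
  [0, 0, -25],
  [0, 0, -25],
  [0, 0, -18],
  [0, 0, -8.5],
  [0, 0, 0],
  [0, 0, 0],
], spin=[0, 0, 0, 0, 0, 0, 0, 0])

```text
time: 12.05
tool_pos: [0.4788, 0.1667, 0.2765]
tool_rot: [3.14, -0.0, 1.343]
contact_force: [0.7, -0.0, -0.1]
opening: 0.0255
grip_force: 0.0
```

Request:
arm_command([
  [0, 0, 0],
  [0, 0, 0],
  [0, 0, 0],
  [0, 0, 0],
  [0, 0, 0],
], spin=[0, 0, 0, 0, 0], jaw=-1)

```text
time: 12.55
tool_pos: [0.4785, 0.1671, 0.2764]
tool_rot: [3.14, -0.0, 1.344]
contact_force: [0.0, -1.0, 5.6]
opening: 0.0104
grip_force: 30.0
```

Request:
arm_command([
  [0, 0, 10],
  [0, 0, 20],
  [0, 0, 25],
  [0, 0, 25],
  [0, 0, 25],
  [0, 0, 20],
  [0, 0, 10],
  [0, 0, 0],
], spin=[0, 0, 0, 0, 0, 0, 0, 0])

```text
time: 13.35
tool_pos: [0.4783, 0.1671, 0.412]
tool_rot: [3.139, -0.001, 1.344]
contact_force: [0.1, 1.0, -0.3]
opening: 0.0097
grip_force: 30.0
```

Request:
arm_command([
  [2, -20, 0],
  [2, -40, 0],
  [2, -40, 0],
  [2, -40, 0],
  [2, -40, 0],
  [2, -40, 0],
  [0, -40, 0],
  [0, -40, 0],
  [0, -35, 0],
  [0, -20, 0],
  [0, -6, 0],
  [0, 0, 0],
  [0, 0, 0],
], spin=[0, 0.5, 0.5, 0.5, 0.5, 0.5, 0.2, 0, 0, 0, 0, 0, 0])

```text
time: 14.65
tool_pos: [0.4903, -0.193, 0.4102]
tool_rot: [-3.14, -0.001, 1.392]
contact_force: [-0.1, -0.0, -0.5]
opening: 0.0105
grip_force: 30.0
```

Run:
```python
from m import *
s=observe();print(s['tool_pos'],s['tool_rot'][2]*57.3, tank(s['tool_pos']))
for n in('top','wrist'): blobs(n,[(140,180),(180,216)],(-70,60,-60,60))
```

```text
[ 0.49028294 -0.19296364  0.41018597] 79.74637758817953 [-40.00761189 -30.28328907 398.18597093]
top 180 216 c -40.0 42.0 wh [11. 11.] 0.0 z [181. 209. 215.]
wrist 140 none
wrist 180 216 c -39.5 16.0 wh [63. 10.] 90.0 z [211. 212. 214.]
```

Request:
arm_command([
  [0, 0, -15],
  [0, 0, -15],
  [0, 0, -15],
  [0, 0, -15],
  [0, 0, -15],
  [0, 0, -15],
  [0, 0, -15],
  [0, 0, -15],
  [0, 0, -5],
  [0, 0, 0],
  [0, 0, 0],
], spin=[0, 0, 0, 0, 0, 0, 0, 0, 0, 0, 0])

```text
time: 15.85
tool_pos: [0.4906, -0.1936, 0.2864]
tool_rot: [3.141, 0.0, 1.392]
contact_force: [-0.1, -0.3, -0.6]
opening: 0.0098
grip_force: 30.0
```

Request:
arm_command([
  [0, 0, -2],
  [0, 0, -2],
  [0, 0, -2],
  [0, 0, -1],
  [0, 0, 0],
  [0, 0, 0],
], spin=[0, 0, 0, 0, 0, 0])

```text
time: 16.45
tool_pos: [0.4903, -0.194, 0.2788]
tool_rot: [3.141, 0.0, 1.391]
contact_force: [0.5, 0.1, -0.4]
opening: 0.0098
grip_force: 30.0
```

Now touch the floor, then slide back towards plate 1.

Request:
arm_command([
  [0, 0, -1],
  [0, 0, -0.5],
  [1.5, 0, 0],
  [1, 0, 0],
  [0, 0, 0],
], spin=[0, 0, 0, 0, 0])

```text
time: 16.95
tool_pos: [0.4921, -0.1939, 0.2783]
tool_rot: [-3.139, 0.0, 1.391]
contact_force: [-6.6, 2.0, 12.2]
opening: 0.0101
grip_force: 30.1
```

Request:
arm_command([
  [0, 0, 0],
  [0, 0, 0],
  [0, 0, 0],
  [0, 0, 0],
], spin=[0, 0, 0, 0], jaw=-0.4)

```text
time: 17.35
tool_pos: [0.4929, -0.194, 0.2771]
tool_rot: [3.142, -0.0, 1.391]
contact_force: [0.2, 0.9, 0.5]
opening: 0.0277
grip_force: 0.0
```

Request:
arm_command([
  [0, 0, 15],
  [0, 0, 25],
  [0, 0, 25],
  [0, 0, 25],
  [5, 20, 25],
  [15, 40, 5],
  [15, 40, 0],
  [15, 40, 0],
  [15, 40, 0],
  [15, 40, 0],
  [15, 40, 0],
  [15, 40, 0],
  [15, 36, 0],
  [10, 20, 0],
  [5, 0, 0],
  [0, 0, 0],
  [0, 0, 0],
], spin=[0, 0, 0, 0, 0, -0.7, -0.6, -0.6, -0.6, -0.2, 0, 0, 0, 0, 0, 0, 0])

```text
time: 19.05
tool_pos: [0.6327, 0.161, 0.397]
tool_rot: [-3.141, 0.001, 1.343]
contact_force: [1.2, -0.1, 0.0]
opening: 0.0275
grip_force: 0.0
```

Run:
```python
from m import *
s=observe();print(s['time'],s['tool_pos'],s['tool_rot'][2]*57.3,'need',(np.array([.617,.1625])-s['tool_pos'][:2])*1000)
for n in('top','scene'): blobs(n,[(77,83),(84,115),(115,125)],(-70,-1,-52,52))
```

```text
19.05 [0.63271529 0.16100409 0.39698774] 76.94732985456186 need [-15.71529451   1.49591151]
top 77 83 c -8.1 -40.2 wh [10. 12.] 5.7 z [78. 80. 83.]
top 77 83 c -35.1 11.0 wh [20. 58.] 3.0 z [77. 79. 83.]
top 84 115 c -43.7 -30.5 wh [28.  4.] 82.6 z [ 85. 100. 114.]
top 84 115 c -31.2 30.3 wh [30.  9.] 80.1 z [ 84.  97. 114.]
top 115 125 c -38.6 -30.3 wh [11. 30.] 3.2 z [116. 118. 122.]
top 115 125 c -29.0 30.5 wh [11. 28.] 0.0 z [115. 118. 124.]
scene 84 none
scene 115 none
```

Request:
arm_command([
  [-10, 1.5, 0],
  [-5.5, 0, 0],
  [0, 0, -20],
  [0, 0, -25],
  [0, 0, -25],
  [0, 0, -20],
  [0, 0, -13],
  [0, 0, -5],
  [0, 0, 0],
  [0, 0, 0],
], spin=[0, 0, 0, 0, 0, 0, 0, 0, 0, 0])

```text
time: 20.15
tool_pos: [0.6176, 0.1635, 0.2904]
tool_rot: [3.14, -0.001, 1.344]
contact_force: [-0.1, -0.0, 0.2]
opening: 0.0274
grip_force: 0.0
```

Request:
arm_command([
  [0, 0, 0],
  [0, 0, 0],
  [0, 0, 0],
  [0, 0, 0],
  [0, 0, 0],
], spin=[0, 0, 0, 0, 0], jaw=-1, squeeze=50)

```text
time: 20.65
tool_pos: [0.6178, 0.1635, 0.2901]
tool_rot: [3.139, -0.001, 1.344]
contact_force: [2.3, -0.8, 3.8]
opening: 0.0136
grip_force: 49.9
```

Request:
arm_command([
  [0, 0, 10],
  [0, 0, 20],
  [0, 0, 25],
  [0, 0, 25],
  [0, 0, 25],
  [0, 0, 25],
  [0, 0, 10],
  [0, 0, 0],
], spin=[0, 0, 0, 0, 0, 0, 0, 0])

```text
time: 21.45
tool_pos: [0.617, 0.1637, 0.4305]
tool_rot: [3.14, -0.001, 1.344]
contact_force: [-0.0, 0.7, -1.3]
opening: 0.0137
grip_force: 49.9
```

Request:
arm_command([
  [-8, -20, 0],
  [-16, -35, 0],
  [-16, -37, 0],
  [-16, -37, 0],
  [-16, -37, 0],
  [-16, -37, 0],
  [-16, -37, 0],
  [-16, -37, 0],
  [-12, -27, 0],
  [-6, -14, 0],
  [-3, -5, 0],
  [0, 0, 0],
  [0, 0, 0],
], spin=[0, 0.5, 0.5, 0.5, 0.5, 0.5, 0.2, 0, 0, 0, 0, 0, 0])

```text
time: 22.75
tool_pos: [0.4765, -0.1588, 0.4286]
tool_rot: [-3.14, -0.001, 1.392]
contact_force: [0.8, -0.2, -1.3]
opening: 0.0141
grip_force: 49.9
```

Run:
```python
from m import *
s=observe();print(s['time'],s['tool_pos'],s['tool_rot'][2]*57.3, tank(s['tool_pos']))
blobs('wrist',[(100,125),(225,245)],(-100,60,-60,60))
blobs('top',[(100,114),(115,125),(225,245),(245,275)],(-100,60,-60,60))
```

```text
22.75 [ 0.47645147 -0.1587542   0.42862253] 79.73641089941682 [-59.78730934   0.86728992 416.62253336]
wrist 100 125 c -28.5 30.5 wh [30. 10.] 90.0 z [101. 118. 120.]
wrist 225 245 c -61.3 27.8 wh [35. 40.] 5.0 z [228. 233. 243.]
top 100 none
top 115 none
top 225 245 c -61.5 34.1 wh [11. 34.] 74.5 z [229. 233. 237.]
top 245 none
```

Request:
arm_command([
  [0, 0, -15],
  [0, 0, -15],
  [0, 0, -15],
  [0, 0, -15],
  [0, 0, -10],
  [0, 0, -10],
  [0, 0, -6],
  [0, 0, 0],
  [0, 0, 0],
], spin=[0, 0, 0, 0, 0, 0, 0, 0, 0])

```text
time: 23.75
tool_pos: [0.4765, -0.1595, 0.3436]
tool_rot: [3.141, 0.0, 1.391]
contact_force: [-0.0, -0.8, -1.0]
opening: 0.0137
grip_force: 50.0
```

Request:
arm_command([
  [0, 0, -3],
  [0, 0, -2],
  [0, 0, 0],
], spin=[0, 0, 0])

```text
time: 24.05
tool_pos: [0.4762, -0.1594, 0.3381]
tool_rot: [-3.141, -0.0, 1.391]
contact_force: [-0.1, 1.4, -2.2]
opening: 0.0138
grip_force: 50.0
```

Request:
arm_command([
  [0, 0, -2],
  [0, 0, -2],
  [0, 0, -2],
  [0, 0, -2],
  [0, 0, 0],
], spin=[0, 0, 0, 0, 0])

```text
time: 24.55
tool_pos: [0.4762, -0.1594, 0.3299]
tool_rot: [-3.141, -0.0, 1.391]
contact_force: [0.5, 0.0, -1.6]
opening: 0.0137
grip_force: 50.0
```

Request:
arm_command([
  [0.3, 0, -2],
  [0.4, -0.1, -2],
  [0.4, -0.1, -2],
  [0, 0, 0],
], spin=[0, 0, 0, 0])

```text
time: 24.95
tool_pos: [0.4774, -0.1596, 0.3239]
tool_rot: [-3.141, -0.0, 1.391]
contact_force: [-0.8, -0.3, -1.4]
opening: 0.0134
grip_force: 50.0
```

Request:
arm_command([
  [0.3, 0, -1.5],
  [0.3, -0.1, -1.5],
  [0.3, 0, -1.5],
  [0.3, -0.1, -1.5],
  [0, 0, 0],
], spin=[0, 0, 0, 0, 0])

```text
time: 25.45
tool_pos: [0.4785, -0.1598, 0.318]
tool_rot: [-3.141, -0.0, 1.391]
contact_force: [-2.4, -0.1, -2.5]
opening: 0.0138
grip_force: 50.0
```

Request:
arm_command([
  [0.3, 0, -1.5],
  [0.3, -0.1, -1.5],
  [0, 0, 0],
], spin=[0, 0, 0])

```text
time: 25.75
tool_pos: [0.4791, -0.1599, 0.3152]
tool_rot: [-3.141, -0.0, 1.391]
contact_force: [-3.9, 0.3, 3.1]
opening: 0.0134
grip_force: 50.0
```

Request:
arm_command([
  [0.2, 0, -1],
  [0.2, 0, -1],
  [0, 0, 0],
], spin=[0, 0, 0])

```text
time: 26.05
tool_pos: [0.4794, -0.16, 0.3137]
tool_rot: [-3.141, 0.0, 1.391]
contact_force: [-5.1, 0.3, 7.9]
opening: 0.0134
grip_force: 50.0
```

Request:
arm_command([
  [0.2, 0, -1],
  [0.2, 0, -1],
  [0, 0, 0],
], spin=[0, 0, 0])

```text
time: 26.35
tool_pos: [0.4797, -0.16, 0.3123]
tool_rot: [-3.142, 0.0, 1.391]
contact_force: [-7.7, 0.2, 12.8]
opening: 0.0138
grip_force: 50.1
```

Request:
arm_command([
  [0.1, 0, -0.7],
  [0.1, 0, -0.7],
  [0, 0, 0],
], spin=[0, 0, 0])

```text
time: 26.65
tool_pos: [0.4799, -0.1601, 0.3115]
tool_rot: [3.141, 0.001, 1.391]
contact_force: [-9.1, 0.4, 16.7]
opening: 0.0139
grip_force: 50.1
```

Request:
arm_command([
  [0, 0, 0],
  [0, 0, 0],
  [0, 0, 0],
  [0, 0, 0],
], spin=[0, 0, 0, 0])

```text
time: 27.05
tool_pos: [0.4798, -0.1601, 0.3115]
tool_rot: [3.141, 0.001, 1.391]
contact_force: [-8.1, 1.3, 18.4]
opening: 0.0135
grip_force: 50.1
```

Run:
```python
from m import *
s=observe();print(s['time'],s['tool_pos'],s['contact_force'],s['torque'],tank(s['tool_pos']))
blobs('wrist',[(76,79),(79,84),(112,125)],(-90,12,-60,60))
blobs('top',[(76,79),(79,84),(116,125)],(-90,12,-60,60))
```

```text
27.05 [ 0.47984937 -0.1600707   0.31150687] [-8.13628056  1.31593638 18.38156996] [ 0.34275342  2.30224077 -0.22901095] [-5.62075801e+01  1.85809983e-01  2.99506875e+02]
wrist 76 79 c -34.5 23.0 wh [73. 88.] 90.0 z [76. 77. 79.]
wrist 79 84 c -33.0 18.0 wh [61. 67.] 90.0 z [79. 80. 82.]
wrist 112 125 c -57.5 25.0 wh [39. 32.] 90.0 z [114. 116. 123.]
wrist 112 125 c -26.0 30.5 wh [30. 11.] 90.0 z [113. 118. 119.]
top 79 none
```

Run:
```python
from m import *
c=np.load('wrist.npz');Q=tank(cloud(c));g=c['img'].mean(2)
for y0 in(-30,0,35):
  m=(abs(Q[...,1]-y0)<3)&(Q[...,2]>60)&(Q[...,2]<130)
  print(y0,' '.join(f'{b}:{Q[...,2][k].max():.0f}/{g[k].mean():.0f}' for b in range(-36,12,1) if (k:=m&(Q[...,0]>=b)&(Q[...,0]<b+1)).any()))
cv2.imwrite('pics/f.png',cv2.resize(c['img'][60:330,150:480],(733,600))[:,:,::-1])
```

```text
-30 
0 -36:82/119 -35:81/120 -34:81/120 -33:81/119 -32:81/119 -31:81/119 -30:81/120 -29:82/120 -28:81/119 -27:82/115 -26:81/112 -25:81/115 -24:81/116 -23:81/113 -22:81/138 -21:73/156 -20:73/151 -19:73/124 -18:80/102 -17:81/133 -16:81/140 -15:81/155 -13:71/155 -12:73/119 -11:81/92 -10:81/107 -9:82/141 -8:82/156 -7:81/168 -5:74/164 -4:73/141 -3:82/99 -2:81/137 -1:81/140 0:81/143 1:77/146 2:78/147 3:78/148 4:77/147 5:78/147 6:77/147 7:78/146 8:78/139 9:76/132
35 -36:81/60 -35:81/60 -34:81/60 -33:81/58 -32:120/41 -31:119/102 -30:120/130 -29:120/131 -28:120/131 -27:119/131 -26:120/131 -25:119/130 -24:120/130 -23:120/130 -22:119/129 -21:117/121 -12:73/127 -11:81/118 -10:81/149 -9:81/241 -8:81/238 -7:81/224 -5:74/192 -4:73/155 -3:81/123 -2:81/235 -1:81/242 0:81/243 1:78/242 2:78/243 3:79/243 4:78/244 5:78/244 6:78/244 7:78/243 8:78/230 9:76/212
```

View pics/f.png

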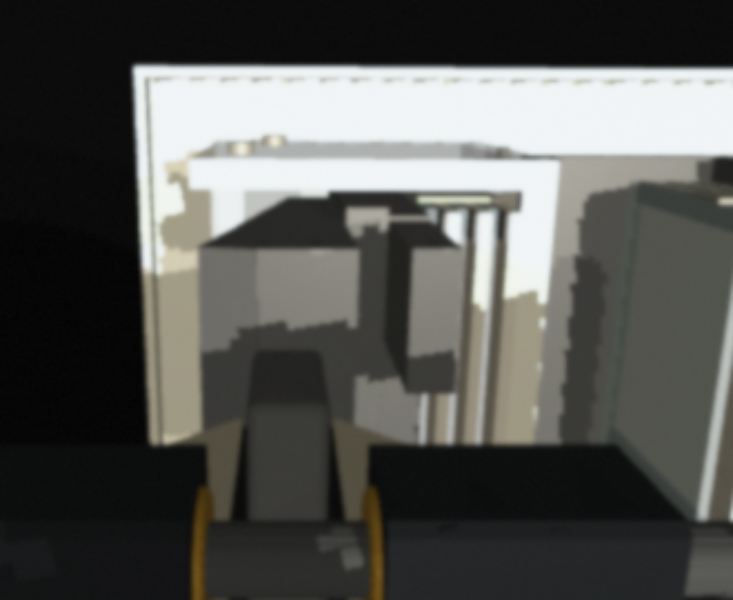

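The final view shows the wedge (330,330) jammed in front of the plate with its tab at (430,310). The pack at (480,300) is flush with the back rim and no gap shows. The force is steady at 18 N, so I'm handing in.

```bash
python3 -c "
from cell import *
print(hand_in())"
```

```text
the job is handed in; nothing more can be done
None
```

I handed the job in at about 27 s with both blank plates in front of the three-cassette pack. The gripper is holding the wedge by its handle and pressing it down with a steady 18 N or so, and the pack shows no gap to the back wall; the hand-in gave no verdict.

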